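# Load the cold block in reverse order

### The arm

A 7-joint arm with a two-finger parallel gripper is mounted at the origin on the work surface. World frame = base frame: x ahead of the robot, y to its left, z up, the work surface at z = 0. Lengths are in mm, angles in rad, forces in N, time in s.
With the tool pointing down it reaches from about 400 to 875 mm from the base axis. Payload 4.4 kg.
Tool frame: the origin (TCP) lies at the very end of the fingers, on their centre line; the grasp point (between the pads) lies 19 mm behind it; z points along the fingers, y is the line along which they close (so a half turn about z gives the same grasp; the last joint's range is limited). The gripper opens to 85 mm and grips with 20 to 120 N. Pads are 22 mm wide; open, the fingers measure 114 mm over their backs; the gripper's body (76 mm by 85 mm) begins 54 mm behind the grasp point. The pads swing forward as they close: fully open they stand 13 mm farther back than shut.
Start: joints at [-1.301, 0.628, 0.038, 1.517, -0.027, 0.996, -0.02], TCP at [214.168, 613.718, 231.313] pointing down, gripper open.
Joint ranges: [-3.06, 3.06], [-0.37, 2.12], [-1.25, 1.32], [0.18, 2.47], [-1.1, 4.24], [0.23, 1.98], [-2.94, 2.94]. Speed limits (rad/s): [2.57, 2.57, 3.14, 3.14, 3.14, 3.14, 3.14].

### API

Orientations are given as [roll, pitch, yaw] about the fixed x, y, z axes, in that order (R = Rz(yaw) Ry(pitch) Rx(roll)).
In Python, from cell import read_state, get_image, camera_params, finish_job gives the robot as it stands.
- The arm moves only by the tool arm_command, never from a script. Its argument "deltas" is a list of rows, each an object of numbers: "dx", "dy", "dz": the shift along the world's x, y, z in m; "yaw": the turn about the world's z in degrees; "jaw": the opening, from 0 (shut) to 1 (fully open). A call has 1 to 20 rows; each row is the pose to reach, as a shift and turn from the pose commanded when the call began; what a row does not reach only later rows make up. A row lasts 1/10 s, in which the tool goes at most 50 mm and 8.59 degrees, less where a joint would pass 70% of its speed; a pose out of reach is approached as far as the arm can. A call with a gripper value outside its range is refused whole. The fingers move at their own pace and stop on an object; the grip force is fixed at half the most. Time passes only in rows, so rows that repeat a pose let the fingers close. It gives the time, the measured TCP pose, the force, the opening and the grip force at its end, in the units of the state.
- read_state(): the state, without advancing time (a new reading comes with each control period).
- get_image(name): name is "side" or "top" or "wrist"; returns (picture, depth): 384x512x3 uint8, red, green, blue; 384x512 float32, mm along the optical axis (not along the pixel's ray), 0 where there is no reading.
- camera_params(name): a dict with "camera_matrix" (3x3 intrinsics, pixels), "k1" (the pictures are not rectified: a ray, as slopes to the right and down, at radius r is drawn at 1 + k1 r^2 times it, then the intrinsics apply), "extrinsics" (4x4, takes a point from camera to world coordinates). Camera axes: x right, y down, z forward; pixel columns grow to the right and rows downward; lengths in mm; the calibration is good to about 2 mm. A picture is of the moment at which its call begins: read the wrist's pose just before it. camera_params takes no time and is no camera call; for the wrist camera it gives the pose at the moment of the call.
- finish_job(): hands the job in; it is judged then, once.
The state is a dict: "clock": time; "qpos": joint angles; "qd": joint speeds; "tau": joint torques, N m; "eef_pos": TCP position; "tool_rot": TCP orientation; "force": force on the tool from outside, world axes, zero at the start; "torque": the same for the moment, N m; "width": finger opening in mm; "gripper_force": force on a finger pad.
Only numpy, scipy, OpenCV 4.12 (cv2) and the standard library are available. Lean on these libraries where they do the work, as an engineer would, in place of code of your own. Each camera call takes 0.05 s, during which the arm holds its last target. There are 200 camera calls.

### The job

Move the four capped tubes from the turquoise rack into the aluminium cold block in reverse order, because the analyser draws from the other end: the tube nearest the rack's black end goes into the well farthest from the block's black end, and so on along the row, until the tube farthest from the rack's black end sits in the well nearest the block's black end. The colour tags on the rack record where each tube began. Keep the tubes upright, and leave each one standing fully down in its well.

Things in the scene. Friction and masses are not known exactly. Their poses are not given: they have to be found in the camera images.
- rack: Turquoise plastic tube rack, 250 x 90 x 58 mm (x, y, z), fixed, any yaw. Four round wells at x = -90, -30, 30, 90 mm, y = 0: 33 mm wide, 50 mm deep (floor 8 mm above the underside). A black end piece of equal height covers the +x end (x = 125 to 143 mm). Origin: centre of the underside of the 250 mm body, on the bench; z up. All wells hold a tube at the start.
- block: Bare aluminium cold block, 250 x 90 x 58 mm (x, y, z), fixed, any yaw. Four round wells at x = -90, -30, 30, 90 mm, y = 0: 33 mm wide, 50 mm deep (floor 8 mm above the underside). A black end piece of equal height covers the +x end (x = 125 to 143 mm). Origin: centre of the underside of the 250 mm body, on the bench; z up. All wells are empty at the start.
- tube_red: Loose whitish tube, red screw cap, 116 mm tall, 40 to 85 g. Body 29 mm in diameter, tapering over the lowest 8 mm to a flat foot 20 mm wide; cap a cylinder 34 mm in diameter, 98 to 116 mm above the foot (grip it there). Origin: centre of the foot; z up the tube. Seated, the foot rests on the well's floor, 8 mm above the bench, and the cap's top is at 124 mm.
- tube_yellow: Loose whitish tube, yellow screw cap, 116 mm tall, 40 to 85 g. Body 29 mm in diameter, tapering over the lowest 8 mm to a flat foot 20 mm wide; cap a cylinder 34 mm in diameter, 98 to 116 mm above the foot (grip it there). Origin: centre of the foot; z up the tube. Seated, the foot rests on the well's floor, 8 mm above the bench, and the cap's top is at 124 mm.
- tube_green: Loose whitish tube, green screw cap, 116 mm tall, 40 to 85 g. Body 29 mm in diameter, tapering over the lowest 8 mm to a flat foot 20 mm wide; cap a cylinder 34 mm in diameter, 98 to 116 mm above the foot (grip it there). Origin: centre of the foot; z up the tube. Seated, the foot rests on the well's floor, 8 mm above the bench, and the cap's top is at 124 mm.
- tube_blue: Loose whitish tube, blue screw cap, 116 mm tall, 40 to 85 g. Body 29 mm in diameter, tapering over the lowest 8 mm to a flat foot 20 mm wide; cap a cylinder 34 mm in diameter, 98 to 116 mm above the foot (grip it there). Origin: centre of the foot; z up the tube. Seated, the foot rests on the well's floor, 8 mm above the bench, and the cap's top is at 124 mm.
- tag_red: Red colour tag, 28 x 16 x 4 mm, fixed on top of the turquoise rack beside the well where the red-capped tube starts; it stays there as a record. Origin: centre of its underside, at y = -34 mm, z = 58 mm in the rack's frame and at the x of that well; axes parallel to the rack's.
- tag_yellow: Yellow colour tag, 28 x 16 x 4 mm, fixed on top of the turquoise rack beside the well where the yellow-capped tube starts; it stays there as a record. Origin: centre of its underside, at y = -34 mm, z = 58 mm in the rack's frame and at the x of that well; axes parallel to the rack's.
- tag_green: Green colour tag, 28 x 16 x 4 mm, fixed on top of the turquoise rack beside the well where the green-capped tube starts; it stays there as a record. Origin: centre of its underside, at y = -34 mm, z = 58 mm in the rack's frame and at the x of that well; axes parallel to the rack's.
- tag_blue: Blue colour tag, 28 x 16 x 4 mm, fixed on top of the turquoise rack beside the well where the blue-capped tube starts; it stays there as a record. Origin: centre of its underside, at y = -34 mm, z = 58 mm in the rack's frame and at the x of that well; axes parallel to the rack's.
There are look-alikes about, which are no part of the job. Leave any pink look-alike of the tube_red alone.

How it is judged:
By the outcome, as a careful person would: the job done as asked, in the order asked, and still so for the second after the job is handed in, with the robot touching nothing.
It also fails if it takes over 109 s, if anything falls off the work surface, if the arm or the gripper's body presses on something with over 40 N, if the wrist force passes 120 N, or if a joint passes its speed limit or range.

## Working session

There is one attempt and no reset: what is moved stays moved. The work goes in short steps, Python scripts to look and compute and a tool call to move; the robot and the scene stay as the last step left them, time stands still between calls to the robot, and variables do not carry over. Pictures are saved under pics/ and viewed, at most 14 in all, crops included, and the job is handed in when it is done.

Besides the shell and the picture viewer there is one more tool, called after "Request:" as a command line: name --argument value ..., lists and objects as JSON in quotes. arm_command: Moves the arm, as the interface text tells. Its arguments: {"type":"object","properties":{"deltas":{"type":"array"}},"required":["deltas"]}

```bash
mkdir -p pics; ls; cat > h.py <<'E'
import numpy as np, cv2
from cell import *
def grab(n,tag):
    p=camera_params(n); im,d=get_image(n); np.savez(f'pics/{tag}.npz',im=im,d=d,K=p['camera_matrix'],k1=p['k1'],E=p['extrinsics'])
    cv2.imwrite(f'pics/{tag}.png',im[:,:,::-1]); return load(tag)
def load(tag): return dict(np.load(f'pics/{tag}.npz'))
def rays(f,uv):
    K=f['K'];k=float(f['k1']);uv=np.atleast_2d(uv).astype(float)
    q=np.c_[(uv[:,0]-K[0,2])/K[0,0],(uv[:,1]-K[1,2])/K[1,1]]
    x=q.copy()
    for _ in range(20): x=q/(1+k*(x**2).sum(1,keepdims=True))
    return np.c_[x,np.ones(len(x))]
def plane(f,uv,z):
    E=f['E'];r=rays(f,uv)@E[:3,:3].T;o=E[:3,3]
    return o+r*((z-o[2])/r[:,2])[:,None]
def cloud(f):
    d=f['d'];v,u=np.mgrid[:d.shape[0],:d.shape[1]]
    P=rays(f,np.c_[u.ravel(),v.ravel()])*d.reshape(-1,1)
    return (P@f['E'][:3,:3].T+f['E'][:3,3]).reshape(*d.shape,3)
E
python3 - <<'E'
from h import *
s=read_state();print({k:np.round(v,3) for k,v in s.items()})
for n in('top','side'):
    f=grab(n,n+'0');print(n,np.round(f['E'],3).tolist(),f['K'].tolist(),f['k1'])
a=[cv2.imread(f'pics/{n}0.png') for n in('top','side')]
E
```

```text
pics
{'clock': np.float64(0.0), 'qpos': array([-1.301,  0.629,  0.038,  1.518, -0.027,  0.996, -0.02 ]), 'qd': array([ 0.   , -0.   , -0.001,  0.001,  0.   ,  0.   , -0.001]), 'tau': array([-0.0000e+00, -5.6341e+01,  1.2270e+00, -1.9345e+01,  1.1000e-02,
        1.0000e-02,  0.0000e+00]), 'eef_pos': array([213.974, 613.105, 230.391]), 'tool_rot': array([-3.14 ,  0.   ,  2.806]), 'force': array([0.706, 0.519, 0.411]), 'torque': array([-0.001,  0.   , -0.021]), 'gripper_force': np.float64(0.0), 'width': np.float64(85.494)}
top [[0.127, -0.966, 0.226, 382.65], [-0.992, -0.122, 0.035, -27.632], [-0.006, -0.229, -0.973, 827.978], [0.0, 0.0, 0.0, 1.0]] [[397.9466664791427, 0.0, 248.18432509598642], [0.0, 397.9466664791427, 192.83518616990278], [0.0, 0.0, 1.0]] -0.11468238763198603
side [[-0.96, -0.187, 0.207, 380.032], [-0.278, 0.693, -0.666, 505.773], [-0.019, -0.697, -0.717, 642.64], [0.0, 0.0, 0.0, 1.0]] [[364.09233697507295, 0.0, 251.28979462629064], [0.0, 364.09233697507295, 188.07354726800241], [0.0, 0.0, 1.0]] 0.009466601190282807
```

View pics/top0.png

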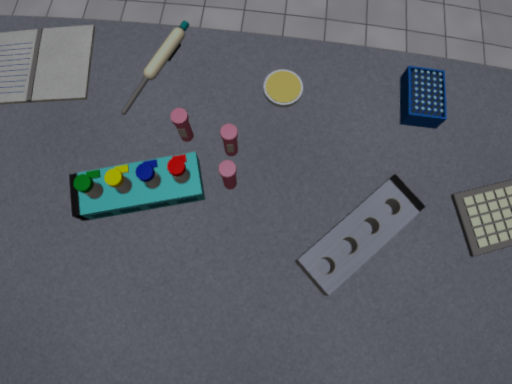

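View pics/side0.png

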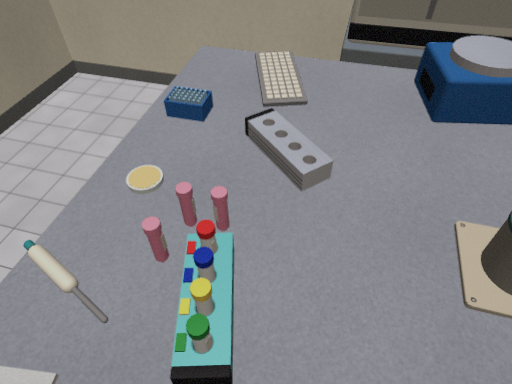

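The top view shows the rack at (140,185) with its black end on the left. The caps run green (83,184), yellow (113,178), blue (146,172), red (177,167), and three pink look-alikes stand near the red end. The block is at (360,235) with its black end at the upper right (407,193) and all wells empty. The side view agrees with this.

```bash
cat > m.py <<'E'
from h import *
def hsv(f): return cv2.cvtColor(f['im'],cv2.COLOR_RGB2HSV)
R={}
for n in('top0','side0'):
    f=load(n);C=cloud(f);H=hsv(f);z=C[...,2]
    print(n,'bench z',np.median(z[(abs(C[...,0]-550)<60)&(abs(C[...,1])<60)]))
    for nm,h0,h1 in(('red',-4,4),('yellow',24,34),('green',50,72),('blue',112,126),('pink',160,174)):
        h=H[...,0].astype(int);h=np.where(h>177,h-180,h)
        m=(h>=h0)&(h<=h1)&(H[...,1]>110)&(H[...,2]>60)&(z>20)
        k,l,st,ce=cv2.connectedComponentsWithStats(m.astype(np.uint8))
        for i in range(1,k):
            if st[i,4]<25: continue
            P=C[l==i];top=np.percentile(P[:,2],90)
            Q=P[P[:,2]>top-6]; c,r=cv2.minEnclosingCircle(Q[:,:2].astype(np.float32))
            print(nm,st[i,4],np.round(ce[i]),'top',round(top,1),'centre',np.round(np.mean(Q[:,:2],0),1),'circ',np.round(c,1),round(r,1))
    # flat tops at z~58
    for nm,m in(('rack',(H[...,0]>80)&(H[...,0]<96)&(H[...,1]>120)&(z>50)&(z<66)),
                ('block',(H[...,1]<70)&(z>50)&(z<66))):
        k,l,st,ce=cv2.connectedComponentsWithStats(m.astype(np.uint8))
        i=1+np.argmax(st[1:,4]);v,u=np.nonzero(l==i)
        P=plane(f,np.c_[u,v],58);(c,s,a)=cv2.minAreaRect(P[:,:2].astype(np.float32))
        print(nm,np.round(c,1),np.round(s,1),a,'z',np.median(z[l==i]))
E
python3 m.py
```

```text
top0 bench z -0.19266048149927428
red 299 [177. 165.] top 124.8 centre [581.  137.9] circ [581.7 137.7] 16.9
yellow 321 [116. 175.] top 124.6 centre [545.1 252.1] circ [545.5 252.4] 16.2
green 302 [ 85. 180.] top 124.5 centre [526.  306.5] circ [458.1 148.5] 191.6
blue 267 [146. 170.] top 124.7 centre [562.2 193.7] circ [476.5  90.8] 151.1
pink 119 [185. 128.] top 109.9 centre [672.5 145.5] circ [676.8 147.3] 13.1
pink 84 [231. 144.] top 104.4 centre [650.5  47.5] circ [653.7  49.1] 11.7
pink 118 [229. 181.] top 102.8 centre [566.8  35.5] circ [479.1  11. ] 103.9
rack [553.2 224.8] [ 91.  253.1] 17.557634353637695 z 57.40163934760858
block [ 511.3 -232.9] [ 91.6 269.3] 47.22557067871094 z 57.4321424952833
side0 bench z 1.7541358551662825
red 288 [206. 229.] top 126.2 centre [579.9 144.9] circ [482.8 314.7] 217.0
red 98 [191. 247.] top 64.7 centre [615.9 149.6] circ [619.3 149.8] 16.0
yellow 323 [200. 287.] top 126.4 centre [546.6 254.9] circ [546.7 254.1] 17.2
yellow 133 [184. 306.] top 64.6 centre [579.2 264.8] circ [579.6 265. ] 14.5
green 458 [197. 326.] top 126.2 centre [528.  312.7] circ [528.6 312.3] 16.6
green 173 [180. 342.] top 64.9 centre [560.4 322.6] circ [476.  408.1] 136.9
blue 324 [203. 257.] top 126.1 centre [562.7 200. ] circ [476.2 343.8] 188.4
blue 103 [188. 275.] top 64.5 centre [592.9 213.9] circ [493.4 351.9] 191.1
rack [594.7 219. ] [3.6 0. ] 15.465968132019043 z 60.38970349979854
block [ 512.6 -229. ] [ 97.6 275.7] 47.2071533203125 z 59.23927215047206
```

```bash
cat > w.py <<'E'
from h import *
import sys
def block(f,zt=58,mincol=0):
    # bright aluminium top surface in an image: mask by height, holes = wells
    C=cloud(f);H=cv2.cvtColor(f['im'],cv2.COLOR_RGB2HSV);z=C[...,2]
    g=cv2.cvtColor(f['im'],cv2.COLOR_RGB2GRAY)
    m=((abs(z-np.float32(zt))<4)&(H[...,1]<70)&(g>80)).astype(np.uint8)
    cs,h=cv2.findContours(m,cv2.RETR_CCOMP,cv2.CHAIN_APPROX_NONE)
    o=max(range(len(cs)),key=lambda i:cv2.contourArea(cs[i]))
    P=plane(f,cs[o][:,0],58)[:,:2].astype(np.float32);print('outer',cv2.minAreaRect(P))
    for i,c in enumerate(cs):
        if h[0][i][3]==o and len(c)>15:
            Q=plane(f,c[:,0],58)[:,:2].astype(np.float32)
            print('well',np.round(cv2.fitEllipse(Q)[0],1),np.round(cv2.fitEllipse(Q)[1],1))
if __name__=='__main__':
    for t in sys.argv[1:]: print(t);block(load(t))
E
python3 w.py top0 side0
```

```text
top0
outer ((505.2890625, -227.46200561523438), (91.3895492553711, 250.10708618164062), 47.21453094482422)
well [ 438.4 -166.1] [35.1 35.6]
well [ 482.8 -207. ] [34.4 35.9]
well [ 526.4 -247. ] [35.  35.4]
well [ 570.7 -288.3] [33.7 35. ]
side0
outer ((508.2781066894531, -226.9987030029297), (95.11624908447266, 259.52630615234375), 47.37906265258789)
well [ 440.2 -163.1] [32.3 34.5]
well [ 484.4 -204.1] [32.4 33.7]
well [ 528.1 -244.7] [32.1 34.2]
well [ 572.  -285.7] [30.8 34.1]
```

Request:
arm_command --deltas '[{"dx": 0.03,"dy": -0.035,"dz": 0.07,"yaw": -5},{"dx": 0.06,"dy": -0.07,"dz": 0.07,"yaw": -10},{"dx": 0.09,"dy": -0.105,"dz": 0.07,"yaw": -15},{"dx": 0.12,"dy": -0.14,"dz": 0.07,"yaw": -20},{"dx": 0.15,"dy": -0.175,"dz": 0.07,"yaw": -25},{"dx": 0.18,"dy": -0.21,"dz": 0.07,"yaw": -30},{"dx": 0.21,"dy": -0.245,"dz": 0.07,"yaw": -35},{"dx": 0.24,"dy": -0.28,"dz": 0.07,"yaw": -40},{"dx": 0.27,"dy": -0.315,"dz": 0.07,"yaw": -45},{"dx": 0.3,"dy": -0.35,"dz": 0.07,"yaw": -50},{"dx": 0.32,"dy": -0.375,"dz": 0.07,"yaw": -53.2},{"dx": 0.335,"dy": -0.388,"dz": 0.07,"yaw": -53.2},{"dx": 0.335,"dy": -0.388,"dz": 0.07,"yaw": -53.2},{"dx": 0.335,"dy": -0.388,"dz": 0.07,"yaw": -53.2},{"dx": 0.335,"dy": -0.388,"dz": 0.07,"yaw": -53.2}]'

```text
invalid input at $.deltas[0]: expected keys dx, dy, dz, yaw, jaw
```

```bash
python3 - <<'E'
from h import *
s=read_state();print(s['clock'],s['eef_pos'],s['tool_rot'],s['qd'].round(3) if hasattr(s['qd'],'round') else s['qd'])
f=grab('wrist','w1');print(np.round(f['E'],3).tolist())
E
```

```text
0.1 [213.99675047 613.18488182 230.48603182] [-3.13991281e+00  5.19514829e-05  2.80573801e+00] [-0.001 -0.001 -0.    -0.003 -0.     0.002 -0.001]
[[0.33, 0.898, 0.291, 138.211], [0.944, -0.314, -0.103, 638.78], [-0.001, 0.309, -0.951, 373.0], [0.0, 0.0, 0.0, 1.0]]
```

View pics/w1.png

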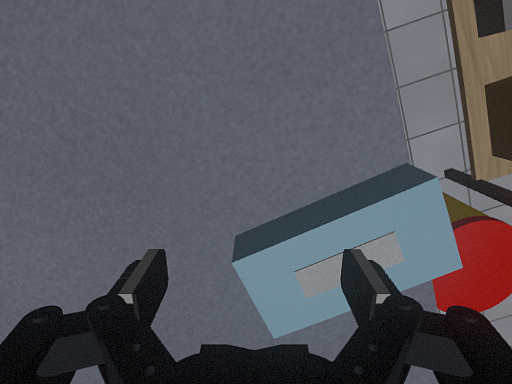

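That call was refused because "jaw" is missing from the rows. The wrist picture is therefore still the start pose: a pale blue box near (350,250), outside the job, and the fingers at the bottom.

Request:
arm_command --deltas '[{"dx": 0.03,"dy": -0.035,"dz": 0.03,"yaw": -5,"jaw": 1},{"dx": 0.06,"dy": -0.07,"dz": 0.06,"yaw": -10,"jaw": 1},{"dx": 0.09,"dy": -0.105,"dz": 0.07,"yaw": -15,"jaw": 1},{"dx": 0.12,"dy": -0.14,"dz": 0.07,"yaw": -20,"jaw": 1},{"dx": 0.15,"dy": -0.175,"dz": 0.07,"yaw": -25,"jaw": 1},{"dx": 0.18,"dy": -0.21,"dz": 0.07,"yaw": -30,"jaw": 1},{"dx": 0.21,"dy": -0.245,"dz": 0.07,"yaw": -35,"jaw": 1},{"dx": 0.24,"dy": -0.28,"dz": 0.07,"yaw": -40,"jaw": 1},{"dx": 0.27,"dy": -0.315,"dz": 0.07,"yaw": -45,"jaw": 1},{"dx": 0.3,"dy": -0.35,"dz": 0.07,"yaw": -50,"jaw": 1},{"dx": 0.33,"dy": -0.385,"dz": 0.07,"yaw": -53.2,"jaw": 1},{"dx": 0.346,"dy": -0.408,"dz": 0.07,"yaw": -53.2,"jaw": 1},{"dx": 0.346,"dy": -0.408,"dz": 0.07,"yaw": -53.2,"jaw": 1},{"dx": 0.346,"dy": -0.408,"dz": 0.07,"yaw": -53.2,"jaw": 1},{"dx": 0.346,"dy": -0.408,"dz": 0.07,"yaw": -53.2,"jaw": 1}]'

```text
clock: 1.65
eef_pos: [559.3, 207.2, 301.0]
tool_rot: [-3.141, -0.001, 1.879]
force: [-0.4, 0.2, 0.6]
width: 85.3
gripper_force: 0.0
```

```bash
python3 - <<'E'
from h import *
s=read_state();print(s['clock'],s['eef_pos'],s['tool_rot'],np.abs(s['qd']).max(),s['qpos'])
f=grab('wrist','w2')
E
```

```text
1.65 [559.26704754 207.24288318 301.01596243] [-3.14077076e+00 -1.22942936e-03  1.87931982e+00] 0.013078999155676044 [-0.61648616  0.5004659   0.34067553  1.5875571  -0.18361806  1.08593284
  0.08004957]
```

View pics/w2.png

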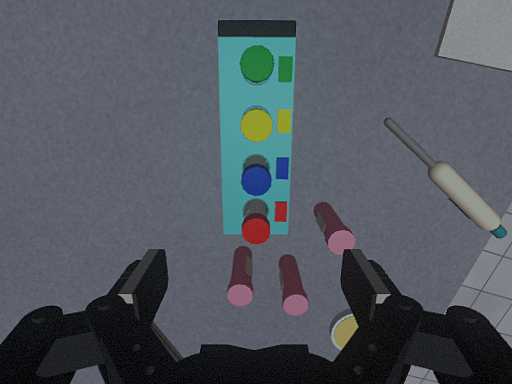

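The wrist view shows all four caps: green (257,63), yellow (257,125), blue (256,180), red (256,230). The rack is aligned with the tool, and the pink tubes stand below and to the right of red.

```bash
cat > c.py <<'E'
from h import *
import sys
def caps(tag,zt=124):
    f=load(tag);C=cloud(f);H=cv2.cvtColor(f['im'],cv2.COLOR_RGB2HSV);h=H[...,0].astype(int);h=np.where(h>177,h-180,h);out={}
    for nm,a,b in(('green',50,72),('yellow',24,34),('blue',112,126),('red',-4,4)):
        m=((h>=a)&(h<=b)&(H[...,1]>110)&(C[...,2]>zt-5)).astype(np.uint8)
        m=cv2.morphologyEx(m,cv2.MORPH_OPEN,np.ones((3,3)))
        cs,_=cv2.findContours(m,cv2.RETR_EXTERNAL,cv2.CHAIN_APPROX_NONE)
        if not cs: print(nm,'none');continue
        c=max(cs,key=cv2.contourArea)
        P=plane(f,c[:,0],zt)[:,:2].astype(np.float32);e=cv2.fitEllipse(P)
        print(nm,np.round(e[0],1),np.round(e[1],1),'ztop',np.median(C[...,2][m>0]).round(1));out[nm]=np.array(e[0])
    return out
if __name__=='__main__':
    o=caps(sys.argv[1])
    A=np.array([o[k] for k in('green','yellow','blue','red')]);print(np.linalg.norm(np.diff(A,axis=0),axis=1).round(1))
    d=A[0]-A[3];print('yaw',np.degrees(np.arctan2(d[1],d[0])),'mid',A.mean(0))
E
python3 c.py w2
```

```text
green [527.8 311.1] [31.4 31.6] ztop 124.0
yellow [545.3 254.3] [31.3 32.3] ztop 123.8
blue [564.6 195.7] [24.6 30.7] ztop 123.8
red [581.1 140.2] [31.7 31.7] ztop 123.6
[59.5 61.7 57.9]
yaw 107.31266512904118 mid [554.68823242 225.3196373 ]
```

Request:
arm_command --deltas '[{"dx": -0.015,"dy": 0.048,"dz": 0,"yaw": 0,"jaw": 1},{"dx": -0.031,"dy": 0.096,"dz": -0.02,"yaw": 0,"jaw": 1},{"dx": -0.0314,"dy": 0.104,"dz": -0.065,"yaw": 0,"jaw": 1},{"dx": -0.0314,"dy": 0.104,"dz": -0.11,"yaw": 0,"jaw": 1},{"dx": -0.0314,"dy": 0.104,"dz": -0.13,"yaw": 0,"jaw": 1},{"dx": -0.0314,"dy": 0.104,"dz": -0.13,"yaw": 0,"jaw": 1},{"dx": -0.0314,"dy": 0.104,"dz": -0.13,"yaw": 0,"jaw": 1},{"dx": -0.0314,"dy": 0.104,"dz": -0.13,"yaw": 0,"jaw": 1}]'

```text
clock: 2.5
eef_pos: [529.8, 310.7, 173.2]
tool_rot: [3.138, -0.001, 1.878]
force: [-0.7, -0.4, -0.0]
width: 85.3
gripper_force: 0.0
```

Request:
arm_command --deltas '[{"dx": -0.002,"dy": 0.0005,"dz": -0.03,"yaw": 0,"jaw": 1},{"dx": -0.002,"dy": 0.0005,"dz": -0.06,"yaw": 0,"jaw": 1},{"dx": -0.002,"dy": 0.0005,"dz": -0.077,"yaw": 0,"jaw": 1},{"dx": -0.002,"dy": 0.0005,"dz": -0.077,"yaw": 0,"jaw": 1},{"dx": -0.002,"dy": 0.0005,"dz": -0.077,"yaw": 0,"jaw": 1},{"dx": -0.002,"dy": 0.0005,"dz": -0.077,"yaw": 0,"jaw": 1}]'

```text
clock: 3.1
eef_pos: [528.2, 310.9, 96.3]
tool_rot: [3.138, -0.001, 1.877]
force: [0.1, 0.0, 0.3]
width: 85.4
gripper_force: 0.0
```

Request:
arm_command --deltas '[{"dx": 0,"dy": 0,"dz": 0,"yaw": 0,"jaw": 0},{"dx": 0,"dy": 0,"dz": 0,"yaw": 0,"jaw": 0},{"dx": 0,"dy": 0,"dz": 0,"yaw": 0,"jaw": 0},{"dx": 0,"dy": 0,"dz": 0,"yaw": 0,"jaw": 0},{"dx": 0,"dy": 0,"dz": 0,"yaw": 0,"jaw": 0},{"dx": 0,"dy": 0,"dz": 0,"yaw": 0,"jaw": 0},{"dx": 0,"dy": 0,"dz": 0,"yaw": 0,"jaw": 0},{"dx": 0,"dy": 0,"dz": 0,"yaw": 0,"jaw": 0}]'

```text
clock: 3.9
eef_pos: [527.2, 310.4, 94.8]
tool_rot: [3.141, -0.0, 1.877]
force: [-0.4, -0.5, 5.3]
width: 32.0
gripper_force: 59.1
```

Request:
arm_command --deltas '[{"dx": 0,"dy": 0,"dz": 0.02,"yaw": 0,"jaw": 0},{"dx": 0,"dy": 0,"dz": 0.05,"yaw": 0,"jaw": 0},{"dx": 0,"dy": 0,"dz": 0.09,"yaw": 0,"jaw": 0},{"dx": 0,"dy": 0,"dz": 0.13,"yaw": 0,"jaw": 0},{"dx": 0,"dy": -0.015,"dz": 0.17,"yaw": 0,"jaw": 0},{"dx": -0.002,"dy": -0.05,"dz": 0.2,"yaw": 2,"jaw": 0},{"dx": -0.004,"dy": -0.095,"dz": 0.2,"yaw": 5,"jaw": 0},{"dx": -0.006,"dy": -0.14,"dz": 0.2,"yaw": 8,"jaw": 0},{"dx": -0.008,"dy": -0.185,"dz": 0.2,"yaw": 11,"jaw": 0},{"dx": -0.01,"dy": -0.23,"dz": 0.2,"yaw": 14,"jaw": 0},{"dx": -0.012,"dy": -0.275,"dz": 0.2,"yaw": 17,"jaw": 0},{"dx": -0.014,"dy": -0.32,"dz": 0.2,"yaw": 20,"jaw": 0},{"dx": -0.016,"dy": -0.365,"dz": 0.2,"yaw": 23,"jaw": 0},{"dx": -0.018,"dy": -0.41,"dz": 0.2,"yaw": 26,"jaw": 0},{"dx": -0.02,"dy": -0.45,"dz": 0.2,"yaw": 28,"jaw": 0},{"dx": -0.022,"dy": -0.49,"dz": 0.2,"yaw": 29.6,"jaw": 0},{"dx": -0.022,"dy": -0.52,"dz": 0.2,"yaw": 29.6,"jaw": 0},{"dx": -0.022,"dy": -0.537,"dz": 0.2,"yaw": 29.6,"jaw": 0},{"dx": -0.022,"dy": -0.537,"dz": 0.2,"yaw": 29.6,"jaw": 0},{"dx": -0.022,"dy": -0.537,"dz": 0.2,"yaw": 29.6,"jaw": 0}]'

```text
clock: 5.9
eef_pos: [504.5, -226.0, 293.7]
tool_rot: [3.141, -0.002, 2.394]
force: [0.1, 0.0, -0.5]
width: 32.7
gripper_force: 60.4
```

```bash
python3 - <<'E'
from h import *
grab('wrist','w3')
s=read_state();print(s['clock'],s['eef_pos'],s['tool_rot'],np.abs(s['qd']).max(),s['qpos'])
grab('wrist','w4')
E
python3 w.py w3 w4
```

```text
5.95 [ 504.74754835 -225.20014856  293.85283719] [ 3.14106179e+00 -1.69097647e-03  2.39522958e+00] 0.015532570290636474 [ 0.16856904  0.43384514  0.29645496  1.71463987 -0.14616539  1.0161467
  1.34092861]
w3
outer ((503.73760986328125, -226.7051239013672), (90.11138153076172, 247.42945861816406), 47.09648132324219)
well [ 482.4 -206.9] [33.5 34.2]
well [ 438.8 -166.5] [33.3 34.2]
w4
outer ((503.3018798828125, -226.3275604248047), (90.15172576904297, 244.9337615966797), 47.10163497924805)
well [ 482.3 -206.8] [33.6 34. ]
well [ 438.9 -166.5] [32.9 34.2]
```

View pics/w4.png

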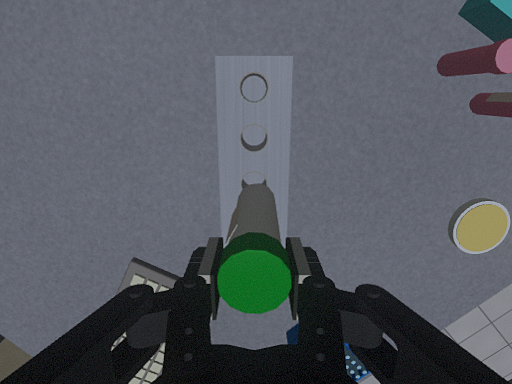

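The green cap (254,275) is held centrally with its body hanging straight. Wells -90 (253,88) and -30 (254,136) are visible.

```bash
python3 - <<'E'
from h import *
import c
o=c.caps('w4',323)
f=load('w4');C=cloud(f);z=C[...,2];H=cv2.cvtColor(f['im'],cv2.COLOR_RGB2HSV)
T=np.array([504.75,-225.2]);ux=np.array([np.cos(2.395),np.sin(2.395)]);uy=np.array([ux[1],-ux[0]])
d=C[...,:2]-T
for lo in range(205,300,15):
    m=(z>lo)&(z<lo+15)&(np.hypot(d[...,0],d[...,1])<26)&(H[...,1]<100)
    if m.sum()>10:
        P=d[m];print(lo,m.sum(),'x',np.percentile(P@ux,[2,50,98]).round(1),'y',np.percentile(P@uy,[2,50,98]).round(1))
if o: print([(v-T)@np.c_[ux,uy] for v in o.values()])
E
```

```text
green [ 502.  -224.4] [32.5 34.3] ztop 322.8
yellow none
blue none
red none
205 63 x [ 6.6 13.9 15.9] y [-12.2   0.5  13.1]
220 220 x [ 5.4 14.  15.9] y [-13.1   0.4  13.1]
235 256 x [ 4.  14.2 15.8] y [-14.6   0.3  12.9]
250 356 x [ 3.3 14.  15.8] y [-16.   -1.1  12.5]
265 441 x [ 3.4 13.9 15.8] y [-16.1  -1.1  12.2]
280 585 x [ 3.9 13.7 15.9] y [-16.3  -2.2  11.8]
295 645 x [ 5.6 11.5 17.4] y [-22.8   0.3  24.1]
[array([ 2.60984947, -1.28947104])]
```

Request:
arm_command --deltas '[{"dx": -0.025,"dy": 0.022,"dz": 0,"yaw": 0,"jaw": 0},{"dx": -0.05,"dy": 0.044,"dz": -0.02,"yaw": 0,"jaw": 0},{"dx": -0.0654,"dy": 0.0581,"dz": -0.06,"yaw": 0,"jaw": 0},{"dx": -0.0654,"dy": 0.0581,"dz": -0.1,"yaw": 0,"jaw": 0},{"dx": -0.0654,"dy": 0.0581,"dz": -0.128,"yaw": 0,"jaw": 0},{"dx": -0.0654,"dy": 0.0581,"dz": -0.128,"yaw": 0,"jaw": 0},{"dx": -0.0654,"dy": 0.0581,"dz": -0.128,"yaw": 0,"jaw": 0},{"dx": -0.0654,"dy": 0.0581,"dz": -0.128,"yaw": 0,"jaw": 0}]'

```text
clock: 6.8
eef_pos: [440.7, -168.8, 167.8]
tool_rot: [3.14, 0.003, 2.395]
force: [-0.0, 0.3, -0.4]
width: 32.7
gripper_force: 60.3
```

Request:
arm_command --deltas '[{"dx": -0.0014,"dy": 0.0017,"dz": 0,"yaw": 0,"jaw": 0},{"dx": -0.0014,"dy": 0.0017,"dz": 0,"yaw": 0,"jaw": 0},{"dx": -0.0014,"dy": 0.0017,"dz": -0.012,"yaw": 0,"jaw": 0},{"dx": -0.0014,"dy": 0.0017,"dz": -0.024,"yaw": 0,"jaw": 0},{"dx": -0.0014,"dy": 0.0017,"dz": -0.036,"yaw": 0,"jaw": 0},{"dx": -0.0014,"dy": 0.0017,"dz": -0.036,"yaw": 0,"jaw": 0},{"dx": -0.0014,"dy": 0.0017,"dz": -0.036,"yaw": 0,"jaw": 0}]'

```text
clock: 7.5
eef_pos: [438.1, -167.1, 130.8]
tool_rot: [3.141, 0.0, 2.394]
force: [-0.8, 0.4, 0.7]
width: 32.3
gripper_force: 60.3
```

Request:
arm_command --deltas '[{"dx": 0.0008,"dy": 0,"dz": -0.01,"yaw": 0,"jaw": 0},{"dx": 0.0008,"dy": 0,"dz": -0.02,"yaw": 0,"jaw": 0},{"dx": 0.0008,"dy": 0,"dz": -0.028,"yaw": 0,"jaw": 0},{"dx": 0.0008,"dy": 0,"dz": -0.034,"yaw": 0,"jaw": 0},{"dx": 0.0008,"dy": 0,"dz": -0.034,"yaw": 0,"jaw": 0},{"dx": 0.0008,"dy": 0,"dz": -0.034,"yaw": 0,"jaw": 0}]'

```text
clock: 8.1
eef_pos: [438.6, -167.1, 96.1]
tool_rot: [-3.141, -0.0, 2.394]
force: [0.1, -0.4, -0.1]
width: 32.2
gripper_force: 60.6
```

Request:
arm_command --deltas '[{"dx": 0,"dy": 0,"dz": 0,"yaw": 0,"jaw": 1},{"dx": 0,"dy": 0,"dz": 0,"yaw": 0,"jaw": 1},{"dx": 0,"dy": 0,"dz": 0,"yaw": 0,"jaw": 1},{"dx": 0,"dy": 0,"dz": 0,"yaw": 0,"jaw": 1},{"dx": 0,"dy": 0,"dz": 0,"yaw": 0,"jaw": 1},{"dx": 0,"dy": 0,"dz": 0.03,"yaw": 0,"jaw": 1},{"dx": 0,"dy": 0,"dz": 0.07,"yaw": 0,"jaw": 1},{"dx": 0.003,"dy": 0.01,"dz": 0.11,"yaw": 0,"jaw": 1},{"dx": 0.013,"dy": 0.05,"dz": 0.12,"yaw": -4,"jaw": 1},{"dx": 0.024,"dy": 0.095,"dz": 0.12,"yaw": -8,"jaw": 1},{"dx": 0.035,"dy": 0.14,"dz": 0.12,"yaw": -12,"jaw": 1},{"dx": 0.047,"dy": 0.185,"dz": 0.12,"yaw": -16,"jaw": 1},{"dx": 0.058,"dy": 0.23,"dz": 0.12,"yaw": -20,"jaw": 1},{"dx": 0.07,"dy": 0.275,"dz": 0.12,"yaw": -24,"jaw": 1},{"dx": 0.082,"dy": 0.32,"dz": 0.12,"yaw": -28,"jaw": 1},{"dx": 0.093,"dy": 0.365,"dz": 0.11,"yaw": -29.6,"jaw": 1},{"dx": 0.102,"dy": 0.4,"dz": 0.09,"yaw": -29.6,"jaw": 1},{"dx": 0.1072,"dy": 0.421,"dz": 0.07,"yaw": -29.6,"jaw": 1},{"dx": 0.1072,"dy": 0.421,"dz": 0.065,"yaw": -29.6,"jaw": 1},{"dx": 0.1072,"dy": 0.421,"dz": 0.065,"yaw": -29.6,"jaw": 1}]'

```text
clock: 10.1
eef_pos: [545.0, 253.3, 160.1]
tool_rot: [-3.139, 0.001, 1.878]
force: [0.1, -0.4, 0.1]
width: 85.4
gripper_force: 0.0
```

```bash
python3 - <<'E'
from h import *
grab('top','t2')
import c; c.caps('t2')
s=read_state();print(s['clock'],s['eef_pos'],s['tool_rot'])
E
```

```text
green [ 438.3 -164.2] [30.9 32.6] ztop 123.3
yellow [545. 252.] [30.1 31. ] ztop 123.1
blue [563.  194.7] [28.7 30.7] ztop 123.2
red [581.  137.8] [30.5 31.9] ztop 123.4
10.15 [545.80677205 252.43927479 161.22928958] [-3.14049359e+00  1.24538359e-03  1.87601600e+00]
```

View pics/t2.png

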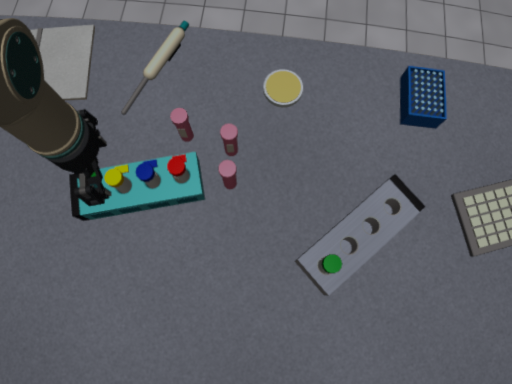

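Green stands in the block's -90 well at (332,264), its cap top at the seated height. The hand is coming down over yellow (113,178).

Request:
arm_command --deltas '[{"dx": 0.0003,"dy": 0.001,"dz": 0,"yaw": 0,"jaw": 1},{"dx": 0.0003,"dy": 0.001,"dz": -0.025,"yaw": 0,"jaw": 1},{"dx": 0.0003,"dy": 0.001,"dz": -0.05,"yaw": 0,"jaw": 1},{"dx": 0.0003,"dy": 0.001,"dz": -0.065,"yaw": 0,"jaw": 1},{"dx": 0.0003,"dy": 0.001,"dz": -0.065,"yaw": 0,"jaw": 1},{"dx": 0.0003,"dy": 0.001,"dz": -0.065,"yaw": 0,"jaw": 1},{"dx": 0.0003,"dy": 0.001,"dz": -0.065,"yaw": 0,"jaw": 0},{"dx": 0.0003,"dy": 0.001,"dz": -0.065,"yaw": 0,"jaw": 0},{"dx": 0.0003,"dy": 0.001,"dz": -0.065,"yaw": 0,"jaw": 0},{"dx": 0.0003,"dy": 0.001,"dz": -0.065,"yaw": 0,"jaw": 0},{"dx": 0.0003,"dy": 0.001,"dz": -0.065,"yaw": 0,"jaw": 0},{"dx": 0.0003,"dy": 0.001,"dz": -0.065,"yaw": 0,"jaw": 0},{"dx": 0.0003,"dy": 0.001,"dz": -0.065,"yaw": 0,"jaw": 0}]'

```text
clock: 11.45
eef_pos: [546.7, 255.2, 97.1]
tool_rot: [3.14, -0.0, 1.877]
force: [-0.8, -0.6, 6.2]
width: 32.4
gripper_force: 59.1
```

Request:
arm_command --deltas '[{"dx": 0,"dy": 0,"dz": 0.02,"yaw": 0,"jaw": 0},{"dx": 0,"dy": 0,"dz": 0.05,"yaw": 0,"jaw": 0},{"dx": 0,"dy": 0,"dz": 0.09,"yaw": 0,"jaw": 0},{"dx": 0,"dy": 0,"dz": 0.13,"yaw": 0,"jaw": 0},{"dx": -0.002,"dy": -0.015,"dz": 0.15,"yaw": 0,"jaw": 0},{"dx": -0.008,"dy": -0.055,"dz": 0.15,"yaw": 3,"jaw": 0},{"dx": -0.014,"dy": -0.1,"dz": 0.15,"yaw": 6,"jaw": 0},{"dx": -0.02,"dy": -0.145,"dz": 0.15,"yaw": 9,"jaw": 0},{"dx": -0.027,"dy": -0.19,"dz": 0.15,"yaw": 12,"jaw": 0},{"dx": -0.033,"dy": -0.235,"dz": 0.15,"yaw": 15,"jaw": 0},{"dx": -0.039,"dy": -0.28,"dz": 0.15,"yaw": 18,"jaw": 0},{"dx": -0.046,"dy": -0.325,"dz": 0.15,"yaw": 21,"jaw": 0},{"dx": -0.052,"dy": -0.37,"dz": 0.15,"yaw": 24,"jaw": 0},{"dx": -0.058,"dy": -0.41,"dz": 0.15,"yaw": 27,"jaw": 0},{"dx": -0.062,"dy": -0.44,"dz": 0.15,"yaw": 29.6,"jaw": 0},{"dx": -0.0648,"dy": -0.4615,"dz": 0.15,"yaw": 29.6,"jaw": 0},{"dx": -0.0648,"dy": -0.4615,"dz": 0.12,"yaw": 29.6,"jaw": 0},{"dx": -0.0648,"dy": -0.4615,"dz": 0.08,"yaw": 29.6,"jaw": 0},{"dx": -0.0648,"dy": -0.4615,"dz": 0.08,"yaw": 29.6,"jaw": 0},{"dx": -0.0648,"dy": -0.4615,"dz": 0.08,"yaw": 29.6,"jaw": 0}]'

```text
clock: 13.45
eef_pos: [481.2, -206.4, 176.4]
tool_rot: [-3.141, -0.001, 2.394]
force: [0.4, 0.0, -0.4]
width: 32.2
gripper_force: 60.0
```

```bash
cat > t.py <<'E'
import sys
from h import *
def tube(tag):
    s=[];s.append(read_state());f=grab('wrist',tag);s.append(read_state());grab('wrist',tag+'b');s.append(read_state())
    T=np.mean([a['eef_pos'] for a in s],0);yaw=s[1]['tool_rot'][2];print('tcp',T.round(1),'yaw',np.degrees(yaw).round(2))
    C=cloud(f);z=C[...,2];H=cv2.cvtColor(f['im'],cv2.COLOR_RGB2HSV)
    ux=np.array([np.cos(yaw),np.sin(yaw)]);uy=np.array([ux[1],-ux[0]]);d=C[...,:2]-T[:2];off=[]
    for lo in range(int(T[2])-80,int(T[2])-15,15):
        m=(z>lo)&(z<lo+15)&(np.hypot(d[...,0],d[...,1])<26)&(H[...,1]<100)
        if m.sum()>10:
            P=d[m];a=np.percentile(P@ux,98)-14.5-.3;b=np.percentile(P@uy,[2,98]).mean()
            print(lo,m.sum(),'off x %.1f y %.1f'%(a,b));off.append((a,b))
    o=np.median(off[:3],0);print('offset world',(o[0]*ux+o[1]*uy).round(1))
tube(sys.argv[1])
E
python3 t.py w5
```

```text
tcp [ 482.  -206.7  177.2] yaw 137.16
97 207 off x 0.3 y -2.0
112 250 off x 0.2 y -1.7
127 322 off x 0.3 y -0.7
142 408 off x 0.3 y -0.7
157 503 off x 0.3 y -1.7
offset world [-1.4 -1.1]
```

Request:
arm_command --deltas '[{"dx": 0.0008,"dy": -0.0003,"dz": 0,"yaw": 0,"jaw": 0},{"dx": 0.0008,"dy": -0.0003,"dz": -0.015,"yaw": 0,"jaw": 0},{"dx": 0.0008,"dy": -0.0003,"dz": -0.03,"yaw": 0,"jaw": 0},{"dx": 0.0008,"dy": -0.0003,"dz": -0.042,"yaw": 0,"jaw": 0},{"dx": 0.0008,"dy": -0.0003,"dz": -0.042,"yaw": 0,"jaw": 0}]'

```text
clock: 14.05
eef_pos: [481.9, -206.4, 133.7]
tool_rot: [-3.141, -0.001, 2.394]
force: [0.5, -0.2, -0.5]
width: 32.3
gripper_force: 60.0
```

Request:
arm_command --deltas '[{"dx": 0.0005,"dy": -0.0004,"dz": -0.012,"yaw": 0,"jaw": 0},{"dx": 0.0005,"dy": -0.0004,"dz": -0.024,"yaw": 0,"jaw": 0},{"dx": 0.0005,"dy": -0.0004,"dz": -0.032,"yaw": 0,"jaw": 0},{"dx": 0.0005,"dy": -0.0004,"dz": -0.036,"yaw": 0,"jaw": 0},{"dx": 0.0005,"dy": -0.0004,"dz": -0.036,"yaw": 0,"jaw": 0},{"dx": 0.0005,"dy": -0.0004,"dz": -0.036,"yaw": 0,"jaw": 0}]'

```text
clock: 14.65
eef_pos: [482.8, -207.3, 98.3]
tool_rot: [-3.142, 0.0, 2.394]
force: [-0.1, 0.5, -0.2]
width: 32.1
gripper_force: 60.3
```

Request:
arm_command --deltas '[{"dx": 0,"dy": 0,"dz": 0,"yaw": 0,"jaw": 1},{"dx": 0,"dy": 0,"dz": 0,"yaw": 0,"jaw": 1},{"dx": 0,"dy": 0,"dz": 0,"yaw": 0,"jaw": 1},{"dx": 0,"dy": 0,"dz": 0,"yaw": 0,"jaw": 1},{"dx": 0,"dy": 0,"dz": 0,"yaw": 0,"jaw": 1},{"dx": 0,"dy": 0,"dz": 0.03,"yaw": 0,"jaw": 1},{"dx": 0,"dy": 0,"dz": 0.07,"yaw": 0,"jaw": 1},{"dx": 0.002,"dy": 0.01,"dz": 0.11,"yaw": 0,"jaw": 1},{"dx": 0.01,"dy": 0.05,"dz": 0.12,"yaw": -4,"jaw": 1},{"dx": 0.019,"dy": 0.095,"dz": 0.12,"yaw": -8,"jaw": 1},{"dx": 0.028,"dy": 0.14,"dz": 0.12,"yaw": -12,"jaw": 1},{"dx": 0.037,"dy": 0.185,"dz": 0.12,"yaw": -16,"jaw": 1},{"dx": 0.046,"dy": 0.23,"dz": 0.12,"yaw": -20,"jaw": 1},{"dx": 0.055,"dy": 0.275,"dz": 0.12,"yaw": -24,"jaw": 1},{"dx": 0.064,"dy": 0.32,"dz": 0.12,"yaw": -28,"jaw": 1},{"dx": 0.073,"dy": 0.365,"dz": 0.11,"yaw": -29.6,"jaw": 1},{"dx": 0.08,"dy": 0.395,"dz": 0.09,"yaw": -29.6,"jaw": 1},{"dx": 0.0811,"dy": 0.4036,"dz": 0.07,"yaw": -29.6,"jaw": 1},{"dx": 0.0811,"dy": 0.4036,"dz": 0.065,"yaw": -29.6,"jaw": 1},{"dx": 0.0811,"dy": 0.4036,"dz": 0.065,"yaw": -29.6,"jaw": 1}]'

```text
clock: 16.65
eef_pos: [563.2, 195.3, 162.7]
tool_rot: [-3.139, 0.001, 1.877]
force: [-0.2, -1.3, -0.1]
width: 85.1
gripper_force: 0.0
```

```bash
python3 - <<'E'
from h import *
grab('top','t3')
import c; c.caps('t3')
s=read_state();print(s['clock'],s['eef_pos'],s['tool_rot'])
E
```

```text
green [ 438.2 -164.7] [30.5 32.6] ztop 123.6
yellow [ 481.8 -208. ] [31.1 32. ] ztop 123.5
blue [562.8 194.2] [28.1 31.3] ztop 123.4
red [581. 138.] [30.5 31.8] ztop 123.5
16.7 [563.98898566 194.70218421 163.64629908] [-3.14120095e+00  1.05846371e-03  1.87535857e+00]
```

Request:
arm_command --deltas '[{"dx": 0,"dy": 0.001,"dz": 0,"yaw": 0,"jaw": 1},{"dx": 0,"dy": 0.001,"dz": -0.025,"yaw": 0,"jaw": 1},{"dx": 0,"dy": 0.001,"dz": -0.05,"yaw": 0,"jaw": 1},{"dx": 0,"dy": 0.001,"dz": -0.067,"yaw": 0,"jaw": 1},{"dx": 0,"dy": 0.001,"dz": -0.067,"yaw": 0,"jaw": 1},{"dx": 0,"dy": 0.001,"dz": -0.067,"yaw": 0,"jaw": 1},{"dx": 0,"dy": 0.001,"dz": -0.067,"yaw": 0,"jaw": 0},{"dx": 0,"dy": 0.001,"dz": -0.067,"yaw": 0,"jaw": 0},{"dx": 0,"dy": 0.001,"dz": -0.067,"yaw": 0,"jaw": 0},{"dx": 0,"dy": 0.001,"dz": -0.067,"yaw": 0,"jaw": 0},{"dx": 0,"dy": 0.001,"dz": -0.067,"yaw": 0,"jaw": 0},{"dx": 0,"dy": 0.001,"dz": -0.067,"yaw": 0,"jaw": 0},{"dx": 0,"dy": 0.001,"dz": -0.067,"yaw": 0,"jaw": 0}]'

```text
clock: 18.0
eef_pos: [564.3, 197.5, 97.2]
tool_rot: [3.14, -0.0, 1.877]
force: [-0.8, -0.3, 5.5]
width: 32.1
gripper_force: 59.1
```

Request:
arm_command --deltas '[{"dx": 0,"dy": 0,"dz": 0.02,"yaw": 0,"jaw": 0},{"dx": 0,"dy": 0,"dz": 0.05,"yaw": 0,"jaw": 0},{"dx": 0,"dy": 0,"dz": 0.09,"yaw": 0,"jaw": 0},{"dx": 0,"dy": 0,"dz": 0.13,"yaw": 0,"jaw": 0},{"dx": -0.002,"dy": -0.015,"dz": 0.16,"yaw": 0,"jaw": 0},{"dx": -0.006,"dy": -0.055,"dz": 0.16,"yaw": 3,"jaw": 0},{"dx": -0.01,"dy": -0.1,"dz": 0.16,"yaw": 6,"jaw": 0},{"dx": -0.014,"dy": -0.145,"dz": 0.16,"yaw": 9,"jaw": 0},{"dx": -0.018,"dy": -0.19,"dz": 0.16,"yaw": 12,"jaw": 0},{"dx": -0.022,"dy": -0.235,"dz": 0.16,"yaw": 15,"jaw": 0},{"dx": -0.026,"dy": -0.28,"dz": 0.16,"yaw": 18,"jaw": 0},{"dx": -0.03,"dy": -0.325,"dz": 0.16,"yaw": 21,"jaw": 0},{"dx": -0.033,"dy": -0.37,"dz": 0.16,"yaw": 24,"jaw": 0},{"dx": -0.036,"dy": -0.41,"dz": 0.16,"yaw": 27,"jaw": 0},{"dx": -0.0377,"dy": -0.435,"dz": 0.16,"yaw": 29.6,"jaw": 0},{"dx": -0.0377,"dy": -0.4453,"dz": 0.15,"yaw": 29.6,"jaw": 0},{"dx": -0.0377,"dy": -0.4453,"dz": 0.12,"yaw": 29.6,"jaw": 0},{"dx": -0.0377,"dy": -0.4453,"dz": 0.08,"yaw": 29.6,"jaw": 0},{"dx": -0.0377,"dy": -0.4453,"dz": 0.08,"yaw": 29.6,"jaw": 0},{"dx": -0.0377,"dy": -0.4453,"dz": 0.08,"yaw": 29.6,"jaw": 0}]'

```text
clock: 20.0
eef_pos: [526.1, -246.6, 175.9]
tool_rot: [-3.141, -0.002, 2.395]
force: [0.5, 0.2, -0.7]
width: 32.2
gripper_force: 60.1
```

```bash
python3 t.py w6
```

```text
tcp [ 526.8 -247.3  177. ] yaw 137.2
96 205 off x 0.9 y -1.6
111 244 off x 0.8 y -1.3
126 308 off x 0.8 y -1.5
141 383 off x 0.8 y -1.6
156 486 off x 0.7 y -1.6
offset world [-1.6 -0.5]
```

Request:
arm_command --deltas '[{"dx": 0.0004,"dy": -0.0007,"dz": 0,"yaw": 0,"jaw": 0},{"dx": 0.0004,"dy": -0.0007,"dz": -0.015,"yaw": 0,"jaw": 0},{"dx": 0.0004,"dy": -0.0007,"dz": -0.03,"yaw": 0,"jaw": 0},{"dx": 0.0004,"dy": -0.0007,"dz": -0.042,"yaw": 0,"jaw": 0},{"dx": 0.0004,"dy": -0.0007,"dz": -0.042,"yaw": 0,"jaw": 0}]'

```text
clock: 20.6
eef_pos: [526.1, -248.1, 133.6]
tool_rot: [-3.141, -0.002, 2.394]
force: [-0.3, -0.3, -1.5]
width: 32.1
gripper_force: 60.0
```

Request:
arm_command --deltas '[{"dx": 0.0005,"dy": 0,"dz": -0.012,"yaw": 0,"jaw": 0},{"dx": 0.0005,"dy": 0,"dz": -0.024,"yaw": 0,"jaw": 0},{"dx": 0.0005,"dy": 0,"dz": -0.032,"yaw": 0,"jaw": 0},{"dx": 0.0005,"dy": 0,"dz": -0.036,"yaw": 0,"jaw": 0},{"dx": 0.0005,"dy": 0,"dz": -0.036,"yaw": 0,"jaw": 0},{"dx": 0.0005,"dy": 0,"dz": -0.036,"yaw": 0,"jaw": 0}]'

```text
clock: 21.2
eef_pos: [527.1, -248.7, 98.3]
tool_rot: [-3.142, 0.0, 2.394]
force: [0.4, 0.5, -0.9]
width: 32.3
gripper_force: 60.3
```

Request:
arm_command --deltas '[{"dx": 0,"dy": 0,"dz": 0,"yaw": 0,"jaw": 1},{"dx": 0,"dy": 0,"dz": 0,"yaw": 0,"jaw": 1},{"dx": 0,"dy": 0,"dz": 0,"yaw": 0,"jaw": 1},{"dx": 0,"dy": 0,"dz": 0,"yaw": 0,"jaw": 1},{"dx": 0,"dy": 0,"dz": 0,"yaw": 0,"jaw": 1},{"dx": 0,"dy": 0,"dz": 0.03,"yaw": 0,"jaw": 1},{"dx": 0,"dy": 0,"dz": 0.07,"yaw": 0,"jaw": 1},{"dx": 0.002,"dy": 0.01,"dz": 0.11,"yaw": 0,"jaw": 1},{"dx": 0.007,"dy": 0.05,"dz": 0.12,"yaw": -4,"jaw": 1},{"dx": 0.013,"dy": 0.095,"dz": 0.12,"yaw": -8,"jaw": 1},{"dx": 0.019,"dy": 0.14,"dz": 0.12,"yaw": -12,"jaw": 0.75},{"dx": 0.026,"dy": 0.185,"dz": 0.12,"yaw": -16,"jaw": 0.75},{"dx": 0.032,"dy": 0.23,"dz": 0.12,"yaw": -20,"jaw": 0.75},{"dx": 0.038,"dy": 0.275,"dz": 0.12,"yaw": -24,"jaw": 0.75},{"dx": 0.045,"dy": 0.32,"dz": 0.12,"yaw": -28,"jaw": 0.75},{"dx": 0.051,"dy": 0.36,"dz": 0.12,"yaw": -29.6,"jaw": 0.75},{"dx": 0.0546,"dy": 0.3877,"dz": 0.1,"yaw": -29.6,"jaw": 0.75},{"dx": 0.0546,"dy": 0.3877,"dz": 0.07,"yaw": -29.6,"jaw": 0.75},{"dx": 0.0546,"dy": 0.3877,"dz": 0.065,"yaw": -29.6,"jaw": 0.75},{"dx": 0.0546,"dy": 0.3877,"dz": 0.065,"yaw": -29.6,"jaw": 0.75}]'

```text
clock: 23.2
eef_pos: [581.0, 138.1, 162.7]
tool_rot: [-3.139, 0.001, 1.876]
force: [-0.6, -0.2, 0.8]
width: 63.7
gripper_force: 0.0
```

```bash
python3 - <<'E'
from h import *
grab('side','s4');grab('top','t4')
import c; c.caps('t4')
s=read_state();print(s['clock'],s['eef_pos'],s['tool_rot'],s['width'])
E
```

```text
green [ 438.3 -164.7] [30.4 32.5] ztop 123.4
yellow [ 481.7 -207.9] [31.7 31.8] ztop 123.4
blue [ 525.9 -248.2] [31.7 32.6] ztop 123.5
red [583.2 131.1] [16.3 28.2] ztop 123.8
23.3 [582.52988278 137.77860957 164.51819481] [3.14002871e+00 7.44304311e-04 1.87524777e+00] 63.84050898859854
```

View pics/s4.png

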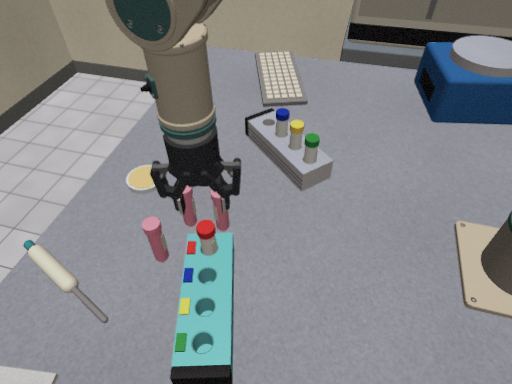

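Green (312,142), yellow (297,128) and blue (283,116) stand in order in the block. Red (206,230) is left in the rack with the hand above it, and the pink tubes are where they were.

Request:
arm_command --deltas '[{"dx": 0,"dy": 0.001,"dz": 0,"yaw": 0,"jaw": 0.75},{"dx": 0,"dy": 0.001,"dz": -0.025,"yaw": 0,"jaw": 0.75},{"dx": 0,"dy": 0.001,"dz": -0.05,"yaw": 0,"jaw": 0.75},{"dx": 0,"dy": 0.001,"dz": -0.067,"yaw": 0,"jaw": 0.75},{"dx": 0,"dy": 0.001,"dz": -0.067,"yaw": 0,"jaw": 0.75},{"dx": 0,"dy": 0.001,"dz": -0.067,"yaw": 0,"jaw": 0.75},{"dx": 0,"dy": 0.001,"dz": -0.067,"yaw": 0,"jaw": 0},{"dx": 0,"dy": 0.001,"dz": -0.067,"yaw": 0,"jaw": 0},{"dx": 0,"dy": 0.001,"dz": -0.067,"yaw": 0,"jaw": 0},{"dx": 0,"dy": 0.001,"dz": -0.067,"yaw": 0,"jaw": 0},{"dx": 0,"dy": 0.001,"dz": -0.067,"yaw": 0,"jaw": 0},{"dx": 0,"dy": 0.001,"dz": -0.067,"yaw": 0,"jaw": 0}]'

```text
clock: 24.5
eef_pos: [582.7, 140.2, 97.9]
tool_rot: [3.139, -0.0, 1.877]
force: [-1.7, -0.6, 5.7]
width: 32.4
gripper_force: 59.1
```

Request:
arm_command --deltas '[{"dx": 0,"dy": 0,"dz": 0.02,"yaw": 0,"jaw": 0},{"dx": 0,"dy": 0,"dz": 0.05,"yaw": 0,"jaw": 0},{"dx": 0,"dy": 0,"dz": 0.09,"yaw": 0,"jaw": 0},{"dx": 0,"dy": 0,"dz": 0.135,"yaw": 0,"jaw": 0},{"dx": 0,"dy": -0.01,"dz": 0.17,"yaw": 0,"jaw": 0},{"dx": -0.002,"dy": -0.05,"dz": 0.17,"yaw": 3,"jaw": 0},{"dx": -0.003,"dy": -0.095,"dz": 0.17,"yaw": 6,"jaw": 0},{"dx": -0.004,"dy": -0.14,"dz": 0.17,"yaw": 9,"jaw": 0},{"dx": -0.005,"dy": -0.185,"dz": 0.17,"yaw": 12,"jaw": 0},{"dx": -0.006,"dy": -0.23,"dz": 0.17,"yaw": 15,"jaw": 0},{"dx": -0.008,"dy": -0.275,"dz": 0.17,"yaw": 18,"jaw": 0},{"dx": -0.009,"dy": -0.32,"dz": 0.17,"yaw": 21,"jaw": 0},{"dx": -0.01,"dy": -0.36,"dz": 0.17,"yaw": 24,"jaw": 0},{"dx": -0.012,"dy": -0.395,"dz": 0.17,"yaw": 27,"jaw": 0},{"dx": -0.0121,"dy": -0.42,"dz": 0.17,"yaw": 29.6,"jaw": 0},{"dx": -0.0121,"dy": -0.4287,"dz": 0.15,"yaw": 29.6,"jaw": 0},{"dx": -0.0121,"dy": -0.4287,"dz": 0.115,"yaw": 29.6,"jaw": 0},{"dx": -0.0121,"dy": -0.4287,"dz": 0.08,"yaw": 29.6,"jaw": 0},{"dx": -0.0121,"dy": -0.4287,"dz": 0.08,"yaw": 29.6,"jaw": 0},{"dx": -0.0121,"dy": -0.4287,"dz": 0.08,"yaw": 29.6,"jaw": 0}]'

```text
clock: 26.5
eef_pos: [569.7, -288.7, 176.9]
tool_rot: [-3.141, -0.0, 2.394]
force: [0.3, 0.1, -0.1]
width: 31.9
gripper_force: 60.0
```

```bash
python3 t.py w7
```

```text
tcp [ 570.3 -289.1  177.9] yaw 137.16
97 200 off x 0.7 y -1.8
112 232 off x 0.6 y -2.1
127 326 off x 0.6 y -3.1
142 403 off x 0.6 y -3.1
157 558 off x 0.6 y -3.0
offset world [-1.9 -1.1]
```

Request:
arm_command --deltas '[{"dx": 0.0008,"dy": 0,"dz": 0,"yaw": 0,"jaw": 0},{"dx": 0.0008,"dy": 0,"dz": -0.015,"yaw": 0,"jaw": 0},{"dx": 0.0008,"dy": 0,"dz": -0.03,"yaw": 0,"jaw": 0},{"dx": 0.0008,"dy": 0,"dz": -0.042,"yaw": 0,"jaw": 0},{"dx": 0.0008,"dy": 0,"dz": -0.042,"yaw": 0,"jaw": 0}]'

```text
clock: 27.1
eef_pos: [569.6, -287.5, 131.6]
tool_rot: [-3.141, -0.004, 2.394]
force: [1.5, -0.2, -1.9]
width: 32.1
gripper_force: 60.0
```

Request:
arm_command --deltas '[{"dx": 0.0008,"dy": -0.0008,"dz": -0.01,"yaw": 0,"jaw": 0},{"dx": 0.0008,"dy": -0.0008,"dz": -0.02,"yaw": 0,"jaw": 0},{"dx": 0.0008,"dy": -0.0008,"dz": -0.028,"yaw": 0,"jaw": 0},{"dx": 0.0008,"dy": -0.0008,"dz": -0.034,"yaw": 0,"jaw": 0},{"dx": 0.0008,"dy": -0.0008,"dz": -0.034,"yaw": 0,"jaw": 0},{"dx": 0.0008,"dy": -0.0008,"dz": -0.034,"yaw": 0,"jaw": 0}]'

```text
clock: 27.7
eef_pos: [571.1, -289.5, 100.3]
tool_rot: [-3.141, -0.0, 2.394]
force: [0.1, 0.2, -0.2]
width: 32.0
gripper_force: 60.0
```

Forces are low and it is about 2 mm above seated. I'll lower it slightly, release, rise and back away toward the robot.

Request:
arm_command --deltas '[{"dx": 0,"dy": 0,"dz": -0.0015,"yaw": 0,"jaw": 0},{"dx": 0,"dy": 0,"dz": -0.0015,"yaw": 0,"jaw": 1},{"dx": 0,"dy": 0,"dz": -0.0015,"yaw": 0,"jaw": 1},{"dx": 0,"dy": 0,"dz": -0.0015,"yaw": 0,"jaw": 1},{"dx": 0,"dy": 0,"dz": -0.0015,"yaw": 0,"jaw": 1},{"dx": 0,"dy": 0,"dz": -0.0015,"yaw": 0,"jaw": 1},{"dx": 0,"dy": 0,"dz": 0.03,"yaw": 0,"jaw": 1},{"dx": 0,"dy": 0,"dz": 0.07,"yaw": 0,"jaw": 1},{"dx": 0,"dy": 0,"dz": 0.115,"yaw": 0,"jaw": 1},{"dx": 0,"dy": 0,"dz": 0.16,"yaw": 0,"jaw": 1},{"dx": -0.01,"dy": 0.045,"dz": 0.18,"yaw": 0,"jaw": 1},{"dx": -0.02,"dy": 0.09,"dz": 0.18,"yaw": 0,"jaw": 1},{"dx": -0.03,"dy": 0.135,"dz": 0.18,"yaw": 0,"jaw": 1},{"dx": -0.04,"dy": 0.18,"dz": 0.18,"yaw": 0,"jaw": 1},{"dx": -0.05,"dy": 0.225,"dz": 0.18,"yaw": 0,"jaw": 1},{"dx": -0.05,"dy": 0.27,"dz": 0.18,"yaw": 0,"jaw": 1},{"dx": -0.05,"dy": 0.3,"dz": 0.18,"yaw": 0,"jaw": 1},{"dx": -0.05,"dy": 0.3,"dz": 0.18,"yaw": 0,"jaw": 1}]'

```text
clock: 29.5
eef_pos: [520.9, 16.6, 280.2]
tool_rot: [3.14, -0.002, 2.403]
force: [0.4, -0.8, 0.4]
width: 85.7
gripper_force: 0.0
```

```bash
python3 - <<'E'
from h import *
grab('top','t5');grab('side','s5')
import c; c.caps('t5');c.caps('s5')
print(read_state()['clock'])
a=cv2.imread('pics/t5.png')[150:350,250:450];b=cv2.imread('pics/s5.png')[80:280,130:370]
cv2.imwrite('pics/f.png',np.hstack([cv2.resize(a,(380,380)),cv2.resize(b,(400,380))]))
E
```

```text
green [ 438.2 -164.6] [30.4 32.8] ztop 123.4
yellow [ 481.7 -208.1] [31.1 32.2] ztop 123.4
blue [ 525.9 -248.3] [31.6 32.9] ztop 123.5
red [ 569.9 -288.9] [31.6 34. ] ztop 123.4
green [ 440.4 -162.7] [31.6 35.9] ztop 125.0
yellow [ 483.8 -208.6] [30.1 32. ] ztop 125.3
blue [ 528.  -245.6] [32.1 36.7] ztop 125.1
red [ 571.9 -285.5] [28.7 40.4] ztop 125.4
29.6
```

View pics/f.png

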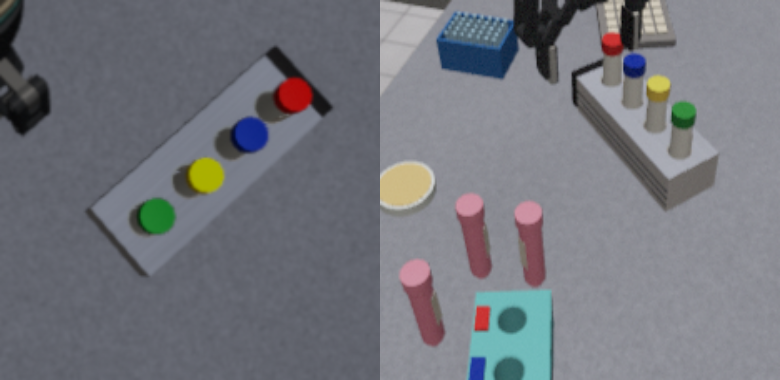

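All four tubes stand seated, with equal cap heights. From the block's black end the order is red (294,95), blue (250,134), yellow (206,175), green (156,216), and the pink tubes are undisturbed.

```bash
python3 -c "from cell import *; print(finish_job())"
```

```text
the job is handed in; nothing more can be done
None
```

All four tubes stand fully seated in the cold block in reverse order (red nearest the black end, then blue, yellow, green), the pink look-alikes were not touched, and the job was handed in at about 30 s.

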